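# Dock a transport case and close its draw latch

## Robot

A 7-joint arm with a two-finger parallel gripper is mounted at the origin on the work surface. World frame = base frame: x ahead of the robot, y to its left, z up, the work surface at z = 0. Lengths are in m, angles in rad, forces in N, time in s.
With the tool pointing down it reaches from about 0.425 to 0.875 m from the base axis. Payload 8.4 kg.
Tool frame: the origin (TCP) lies at the very end of the fingers, on their centre line; the grasp point (between the pads) lies 19 mm behind it; z points along the fingers, y is the line along which they close (so a half turn about z gives the same grasp; the last joint's range is limited). The gripper opens to 85 mm and grips with 20 to 120 N. Pads are 22 mm wide; open, the fingers measure 114 mm over their backs; the gripper's body (76 mm by 85 mm) begins 54 mm behind the grasp point. The pads swing forward as they close: fully open they stand 13 mm farther back than shut.
Start: joints at [-1.209, 0.333, 0.04, 1.465, -0.013, 1.343, -0.059], TCP at [0.289, 0.582, 0.231] pointing down, gripper open.
Joint ranges: [-2.58, 2.58], [-0.38, 2.09], [-1.3, 1.39], [0.25, 2.4], [-1.5, 4.64], [0.08, 2.09], [-2.65, 2.65]. Speed limits (rad/s): [2.22, 2.22, 2.79, 2.79, 3.14, 3.14, 3.14].

## Interface

Orientations are given as a 3x3 rotation matrix whose columns are the frame's x, y, z axes.
In Python, from station import robot gives the robot as it stands.
- The arm moves only by the tool jog_arm, never from a script. Its argument "commands" is one flat list of numbers, 6 for each row, row after row: the shift along the tool's x, y, z in mm, then the turn, a rotation vector about the tool's x, y, z in degrees. In form: [dx, dy, dz, rx, ry, rz, dx, dy, dz, rx, ry, rz, ...]. A call has 1 to 20 rows; each row is the pose to reach, as a shift and turn from the pose commanded when the call began, along the tool's axes at that moment; what a row does not reach only later rows make up. A row lasts 1/10 s, in which the tool goes at most 50 mm and 8.59 degrees, less where a joint would pass 70% of its speed; a pose out of reach is approached as far as the arm can. A call with a gripper value outside its range is refused whole. "grip" is the opening, from 0 (shut) to 1 (fully open), set as the call begins (left out, the last holds). The fingers move at their own pace and stop on an object; the grip force is fixed at half the most. Time passes only in rows, so rows that repeat a pose let the fingers close. It gives the time, the measured TCP pose, the force, the opening and the grip force at its end, in the units of the state.
- robot.state(): the state, without advancing time (a new reading comes with each control period).
- robot.get_image(name): name is "side" or "top" or "wrist"; returns a dict with "pixels" (384x512x3 uint8, red, green, blue), "mtx" (3x3 intrinsics, pixels), "world_from_camera" (4x4, takes a point from camera to world coordinates). Camera axes: x right, y up, looking along -z (the intrinsics and any distortion apply to the point x, -y, -z); pixel columns grow to the right and rows downward; lengths in m; the calibration is good to about 2 mm. A picture is of the moment at which its call begins. There is no depth.
- robot.hand_in(): hands the job in; it is judged then, once.
The state is a dict: "t": time; "joints": joint angles; "qvel": joint speeds; "effort": joint torques, N m; "tcp_pos": TCP position; "tool_rot": TCP orientation; "ft_force": force on the tool from outside, world axes, zero at the start; "ft_torque": the same for the moment, N m; "gripper_width": finger opening in m; "grip_force": force on a finger pad.
Only numpy, scipy, OpenCV 4.12 (cv2) and the standard library are available. Lean on these libraries where they do the work, as an engineer would, in place of code of your own. Each camera call takes 0.05 s, during which the arm holds its last target. There are 200 camera calls.

## Task

Pull the black case out from under the white shelf (its steel keeper gives a hold) until all of it is clear and let it stand there on the bench; then take it again (it has a handle on top) and set it down on the blue rollers of the dock, keeper end against the stop. Swing the latch's wire loop over the keeper so that its cross bar drops behind it, then push the lever over until it snaps down flat and draws the case tight. Keep the case upright and leave everything else where it stands.

Things in the scene. Friction and masses are not known exactly. Their poses are not given: they have to be found in the camera images.
- case: Loose black plastic transport case with aluminium edges, 200 (x) x 110 (y) x 70 (z) mm, about 0.6 kg, upright. Origin: centre of its underside; z up; the steel keeper is at its -x end, so -x points to that end. Its flat top is 70 mm above the origin.
- keeper (a point): Top of the keeper on the case: a steel post 12 (x) x 18 (y) mm, 28 mm tall above the case's top, centred 75 mm from the case's middle (25 mm from its -x end). Its 8 mm high top lip overhangs 6 mm towards the case's middle (+x), 20 mm clear below. The loop's bar belongs behind the post, on its +x side, under the lip. The post can be pinched across its 18 mm. Axes as the case's.
- case_handle (a point): Middle of the case's fixed grip bar, above the case's middle: rubber-covered, 72 mm long along the case's x, 14 mm wide, 14 mm high, its centre 105 mm above the case's underside, 28 mm clear below it. Axes as the case's.
- shelf: Fixed low rack shelf on four corner legs (inner gap 272 mm in y). White board 220 (x) x 300 (y) mm, underside 129 mm and top 153 mm above the bench, yellow bins on it up to 220 mm. Origin on the bench under the board's centre; its front looks to -x, to the robot.
- shelf_edge (a point): Middle of the shelf board's front edge (x = -110 mm of the shelf, 141 mm high), axes as the shelf's. At the start the case stands half under the board, keeper end out in front, handle partly under it. All of it is clear once the case's middle is more than 100 mm in front of this edge (towards -x).
- dock: Fixed roller dock with the draw latch. Origin on the bench below the stop's face; +x runs from stop to open end, z up. Blue rollers (not turning), x = 0 to 215 mm, tops at z = 40 mm; guide rails 116 mm apart rise 15 mm above them. Seated, the case has its x axis along the dock's and its origin at (100, 0, 40) mm. Behind the stop a grey block, x -140 to -8, 100 mm high, carries the latch.
- stop (a point): Middle of the top edge of the rubber stop pad's face (x = 0 of the dock), 110 mm above the bench, level with the top of a docked case. The case's keeper end comes against it. Axes as the dock's.
- lever (a joint): Latch lever angle (rad): 0 = closed, lying flat, pointing to the dock's -x, on its end stop; pi/2 = upright; more = leaning towards the case, at most 2.3. It stays where it is left (light friction). With the loop hooked the pull peaks near 0.5 to 0.3, passes centre at about 0.22, then snaps to 0; about 5 N at the lever's end pushes it over.
- lever_tip (a point): Black grip at the free end of the lever, 86 mm from the pivot. The lever is a steel strip 92 mm long, 22 mm wide (along the dock's y), 6 mm thick, its grip 34 mm wide, 20 mm long, 9 mm thick. x of its frame points from tip to pivot.
- loop_hinge (a point): Hinge of the wire loop on the lever, 28 mm from the lever's pivot; it turns with the lever: at (-65.6, 0, 117.1) mm of the dock when the lever is closed, (-42.9, 0, 149.6) when it is upright. Axes turn with the loop.
- loop_bar (a point): Middle of the cross bar at the free end of the wire loop, 97 mm from the loop's hinge. The loop is a U of 8 mm round steel, 48 mm wide outside, 32 mm inside (along the dock's y); the lever lies between its sides. x of its frame points from hinge to bar, y across. With the lever upright or leaning to the case the lowered bar reaches past the keeper's lip.
- loop (a joint): Angle (rad) of the loop on the lever. The loop's elevation above level, towards the case, is this minus the lever's angle: 0 = level, pi/2 = upright. It starts about upright, held by light friction, and falls under its own weight once it leans more than about 35 degrees. Range -0.4 to 4.2.
- lever_pivot (a point): Fixed pivot of the lever, at (-38, 0, 122) mm of the dock; the hinge runs along the dock's y. Axes as the dock's.
- loop_stretch (a joint): How far the springy loop is drawn out (m): 0 when slack, about 0.003 when latched on the keeper (spring 8 N per mm).
- tape_roll: Bystander: roll of brown tape lying flat, 100 mm across, 48 mm high; origin under its centre.
- carton: Bystander: small closed carton 100 x 75 x 60 mm; origin under its centre.
- stapler: Bystander: dark stapler 130 mm long, 37 mm high; origin under its centre.
- label_roll: Bystander: white label roll standing on its end, 90 mm across, 55 mm high; origin under its centre.
- box_knife: Bystander: grey box knife lying flat, 155 mm long, 16 mm high; origin under its handle's centre.
- pen_pot: Bystander: dark metal pot 76 mm across, 100 mm high; origin under its centre.
Not all that is in view belongs to the job. Leave any orange look-alike of the case alone.

How it is judged:
By the outcome, as a careful person would: the job done as asked, in the order asked, and still so for the second after the job is handed in, with the robot touching nothing.
It also fails if it takes over 72 s, if anything falls off the work surface, if the arm or the gripper's body presses on something with over 40 N, if the wrist force passes 120 N, or if a joint passes its speed limit or range.

## Working session

There is one attempt and no reset: what is moved stays moved. The work goes in short steps, Python scripts to look and compute and a tool call to move; the robot and the scene stay as the last step left them, time stands still between calls to the robot, and variables do not carry over. Pictures are saved under pics/ and viewed, at most 10 in all, crops included, and the job is handed in when it is done.

Besides the shell and the picture viewer there is one more tool, called by a JSON object that holds its "name" and its "arguments". jog_arm: Moves the arm, as the interface text tells. Its arguments: {"type":"object","properties":{"commands":{"type":"array"},"grip":{"type":"number"}},"required":["commands"]}

```bash
mkdir -p pics; ls
python3 - <<'E'
from station import robot
import cv2,numpy as np
for n in ["top","side"]:
    im=robot.get_image(n); cv2.imwrite(f"pics/{n}0.png",im["pixels"][:,:,::-1]); print(n,im["mtx"].round(1).tolist(),im["world_from_camera"].round(3).tolist(), im.keys())
s=robot.state();print(s["t"],s["tcp_pos"],s["tool_rot"],s["gripper_width"])
E
```

```text
pics
top [[377.2, 0.0, 262.2], [0.0, 377.2, 189.8], [0.0, 0.0, 1.0]] [[-0.025, 0.999, -0.048, 0.408], [-1.0, -0.025, 0.002, 0.044], [0.0, 0.048, 0.999, 1.409], [0.0, 0.0, 0.0, 1.0]] dict_keys(['pixels', 'mtx', 'world_from_camera'])
side [[371.1, 0.0, 249.6], [0.0, 371.1, 190.8], [0.0, 0.0, 1.0]] [[0.792, 0.332, -0.513, -0.063], [-0.61, 0.399, -0.685, -0.652], [-0.022, 0.855, 0.518, 0.679], [0.0, 0.0, 0.0, 1.0]] dict_keys(['pixels', 'mtx', 'world_from_camera'])
0.1 [0.28888586 0.58182032 0.23052398] [[-8.95689916e-01  4.44678865e-01 -5.30198833e-04]
 [ 4.44679168e-01  8.95688966e-01 -1.30909778e-03]
 [-1.07234872e-04 -1.40831406e-03 -9.99999003e-01]] 0.08560569100903243
```

View pics/top0.png

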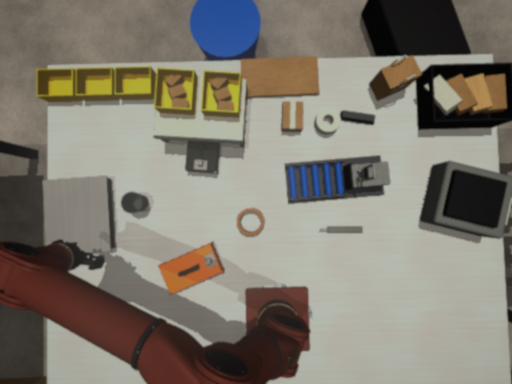

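View pics/side0.png

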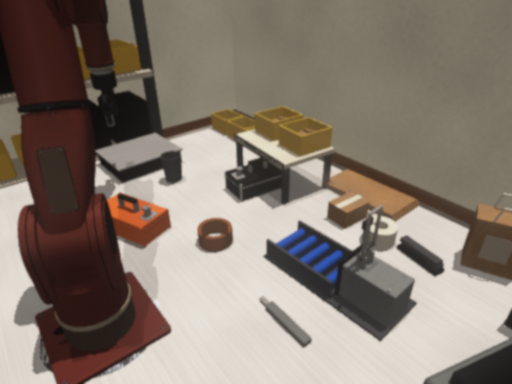

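Two candidates for the case: the black one half under the white shelf at top (202,157), with keeper at (201,164), and the orange look-alike at (190,268). I choose the black one. The dock's rollers are at (290–345,180) and its latch block is at (365,177). Next is a close crop to check this.

```bash
cat > h.py <<'E'
import numpy as np,cv2
from station import robot
def look(n,save=None,crop=None,f=1):
    im=robot.get_image(n)
    if save:
        p=im["pixels"][:,:,::-1]
        if crop: p=p[crop[1]:crop[3],crop[0]:crop[2]]
        cv2.imwrite(f"pics/{save}.png",cv2.resize(p,None,fx=f,fy=f,interpolation=cv2.INTER_CUBIC))
    return im
def ray(im,px,z):
    T=im["world_from_camera"];K=im["mtx"]
    d=T[:3,:3]@np.array([(px[0]-K[0,2])/K[0,0],-(px[1]-K[1,2])/K[1,1],-1.])
    o=T[:3,3];return o+d*(z-o[2])/d[2]
def proj(im,P):
    T=im["world_from_camera"];K=im["mtx"]
    c=T[:3,:3].T@(np.asarray(P,float)-T[:3,3]);c=c*[1,-1,-1]
    return (K@c)[:2]/c[2]
E
python3 - <<'E'
from h import *
im=look("top")
p=im["pixels"][:,:,::-1]
a=cv2.resize(p[120:190,160:250],None,fx=6,fy=6,interpolation=cv2.INTER_CUBIC)
b=cv2.resize(p[145:215,275:400],None,fx=6,fy=6,interpolation=cv2.INTER_CUBIC)
w=np.zeros((420,1290,3),np.uint8)
# stack resized within 800x600
cv2.imwrite("pics/c1.png",cv2.resize(np.vstack([np.pad(a,((0,0),(0,210),(0,0))),b]),None,fx=.714,fy=.714,interpolation=cv2.INTER_AREA))
E
```

```text
(no output)
```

View pics/c1.png

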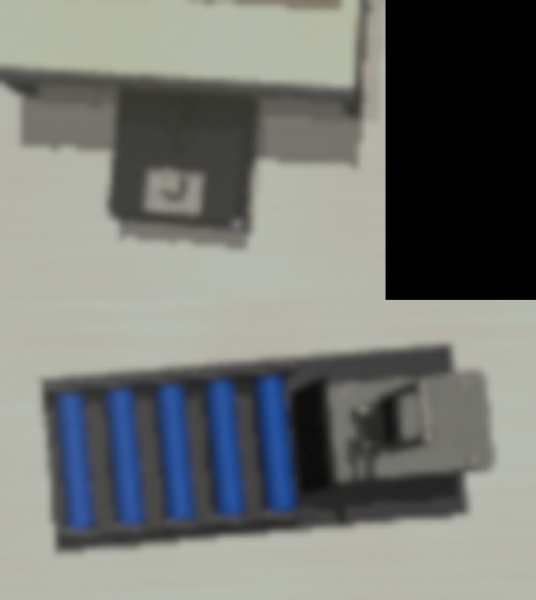

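Run:
```python
from h import *
im=look("top")
A=lambda u,v:(160+u/4.284,120+v/4.284)
B=lambda u,v:(275+u/4.284,145+(v-300)/4.284)
r=lambda p,z:ray(im,p,z)[:2].round(4)
print("case front corners",r(A(111,215),.07),r(A(250,228),.07),"keeper",r(A(178,183),.098),r(A(178,183),.07))
print("shelf edge corners",r(A(0,70),.153),r(A(355,90),.153))
e1=r(B(43,380),.055);e2=r(B(58,548),.055);print("dock open end",e1,e2)
print("rail far ends",r(B(449,347),0.03),r(B(465,512),0.03))
print("block back", r(B(490,372),.1),r(B(494,467),.1))
for u in(300,328):print("stop",r(B(u,382),.11),r(B(u+6,490),.11),r(B(u,435),.04))
print("roller ctr",r(B(75,460),.04),r(B(278,442),.04))
print(robot.state()["t"])
```

```text
case front corners [0.5497 0.3116] [0.5359 0.1963] keeper [0.5715 0.251 ] [0.575  0.2555]
shelf edge corners [0.6571 0.3803] [0.6344 0.1025]
dock open end [ 0.5659 -0.0431] [ 0.4243 -0.0517]
rail far ends [ 0.5886 -0.3939] [ 0.4467 -0.4019]
block back [ 0.5582 -0.4043] [ 0.4807 -0.4043]
stop [ 0.5527 -0.2471] [ 0.4653 -0.2488] [ 0.5153 -0.2611]
stop [ 0.5522 -0.2697] [ 0.4648 -0.2713] [ 0.5147 -0.2849]
roller ctr [ 0.4988 -0.0693] [ 0.5098 -0.2422]
0.2
```

```bash
cat >> h.py <<'E'
from scipy.spatial.transform import Rotation as R
def down(yaw_y):
    "tool pointing down, tool y at world yaw (deg)"
    a=np.radians(yaw_y);y=np.array([np.cos(a),np.sin(a),0]);z=np.array([0,0,-1.]);return np.c_[np.cross(y,z),y,z]
def go(pos,Rt=None,s=None):
    s=s or robot.state();R0=np.array(s["tool_rot"]);Rt=R0 if Rt is None else Rt
    d=R0.T@(np.array(pos)-s["tcp_pos"])*1000
    print("row",d.round(1),R.from_matrix(R0.T@Rt).as_rotvec(degrees=True).round(1),"n",np.ceil(np.linalg.norm(d)/50))
E
python3 -c "
from h import *
go([.569,.251,.20],down(-96.8))"
```

```text
row [-398.  -171.8   30.9] [-0.000e+00  1.000e-01  1.604e+02] n 9.0
```

{"name": "jog_arm", "arguments": {"commands": [-398,-172,31,0,0,160.4,-398,-172,31,0,0,160.4,-398,-172,31,0,0,160.4,-398,-172,31,0,0,160.4,-398,-172,31,0,0,160.4,-398,-172,31,0,0,160.4,-398,-172,31,0,0,160.4,-398,-172,31,0,0,160.4,-398,-172,31,0,0,160.4,-398,-172,31,0,0,160.4,-398,-172,31,0,0,160.4,-398,-172,31,0,0,160.4,-398,-172,31,0,0,160.4,-398,-172,31,0,0,160.4,-398,-172,31,0,0,160.4,-398,-172,31,0,0,160.4,-398,-172,31,0,0,160.4,-398,-172,31,0,0,160.4,-398,-172,31,0,0,160.4,-398,-172,31,0,0,160.4]}}

```text
t: 2.2
tcp_pos: [0.5689, 0.2512, 0.2001]
tool_rot: [[0.993, -0.12, -0.0], [-0.12, -0.993, -0.0], [-0.0, 0.0, -1.0]]
ft_force: [-0.1, 0.7, 0.3]
gripper_width: 0.0855
grip_force: 0.0
```

```bash
python3 -c "
from h import *
im=look('wrist','w1');s=robot.state();print(s['t'],s['tcp_pos'],s['tool_rot'].round(3),im['world_from_camera'].round(3))
for n,P in dict(keeper=[.569,.251,.098],c1=[.5497,.3116,.07],c2=[.5359,.1963,.07],tcp=s['tcp_pos']).items():print(n,proj(im,P).round(0))"
```

```text
2.25 [0.56885623 0.2512596  0.20014338] [[ 0.993 -0.116 -0.   ]
 [-0.116 -0.993 -0.   ]
 [-0.     0.    -1.   ]] [[-0.12   0.952  0.281  0.64 ]
 [-0.993 -0.115 -0.033  0.243]
 [ 0.001 -0.283  0.959  0.343]
 [ 0.     0.     0.     1.   ]]
keeper [254. 193.]
c1 [196. 211.]
c2 [312. 211.]
tcp [254. 246.]
```

View pics/w1.png

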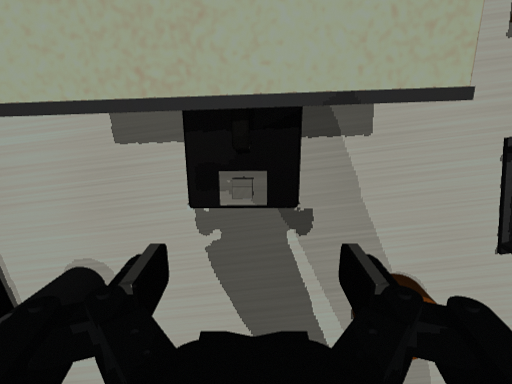

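Wrist view: keeper top at (242,188), the case's front top corners at (190,207) and (299,207), and the front edge nearly level in the image.

```bash
python3 -c "
from h import *
im=look('wrist')
k=ray(im,(242,188),.098);a=ray(im,(190,207),.07);b=ray(im,(299,207),.07);print(k,a,b,(a+b)/2,np.degrees(np.arctan2(*(a-b)[:2]))) 
im=look('top');print('top pred', proj(im,k), proj(im,a),proj(im,b))
go([k[0],k[1],.078])"
```

```text
[0.575116  0.2608328 0.098    ] [0.55434521 0.31660506 0.07      ] [0.54177955 0.20903995 0.07      ] [0.54806238 0.26282251 0.07      ] 6.663040241392581
top pred [198.73114265 161.76303563] [184.49884548 168.91065766] [214.74252813 171.6750646 ]
row [  5.  -10.3 122.2] [0. 0. 0.] n 3.0
```

{"name": "jog_arm", "arguments": {"commands": [5,-10,40,0,0,0,5,-10,80,0,0,0,5,-10,108,0,0,0,5,-10,121,0,0,0,5,-10,121,0,0,0]}}

```text
t: 2.85
tcp_pos: [0.5743, 0.2599, 0.0779]
tool_rot: [[0.993, -0.117, -0.002], [-0.117, -0.993, -0.002], [-0.002, 0.002, -1.0]]
ft_force: [-0.1, 0.1, 0.4]
gripper_width: 0.0852
grip_force: 0.0
```

{"name": "jog_arm", "arguments": {"commands": [0,0,0,0,0,0,0,0,0,0,0,0,0,0,0,0,0,0,0,0,0,0,0,0,0,0,0,0,0,0,0,0,0,0,0,0,0,0,0,0,0,0,0,0,0,0,0,0], "grip": 0}}

```text
t: 3.65
tcp_pos: [0.5756, 0.2608, 0.0802]
tool_rot: [[0.993, -0.118, 0.001], [-0.118, -0.993, 0.001], [0.001, -0.001, -1.0]]
ft_force: [-0.8, 0.0, 6.0]
gripper_width: 0.0165
grip_force: 59.6
```

{"name": "jog_arm", "arguments": {"commands": [0,0,-1,0,0,0,-5,0,-1,0,0,0,-15,0,-1,0,0,0,-27,0,-1,0,0,0,-39,0,-1,0,0,0,-51,0,-1,0,0,0,-63,0,-1,0,0,0,-75,0,-1,0,0,0,-87,0,-1,0,0,0,-99,0,-1,0,0,0,-111,0,-1,0,0,0,-121,0,-1,0,0,0,-127,0,-1,0,0,0,-130,0,-1,0,0,0,-130,0,-1,0,0,0]}}

```text
t: 5.15
tcp_pos: [0.4454, 0.2761, 0.0803]
tool_rot: [[0.993, -0.118, -0.001], [-0.118, -0.993, 0.0], [-0.001, 0.0, -1.0]]
ft_force: [-2.7, 0.8, -1.6]
gripper_width: 0.0165
grip_force: 59.0
```

{"name": "jog_arm", "arguments": {"commands": [0,0,0,0,0,0,0,0,0,0,0,0,0,0,0,0,0,0,0,0,0,0,0,0,0,0,-40,0,0,0,0,0,-85,0,0,0,0,0,-130,0,0,0,0,0,-130,0,0,0], "grip": 1}}

```text
t: 5.95
tcp_pos: [0.4489, 0.2773, 0.2163]
tool_rot: [[0.993, -0.119, 0.006], [-0.119, -0.993, 0.007], [0.006, -0.007, -1.0]]
ft_force: [0.3, 0.1, -1.7]
gripper_width: 0.0857
grip_force: 0.0
```

```bash
python3 -c "
from h import *
im=look('wrist','w2');s=robot.state();print(s['t'],s['tcp_pos'])"
```

```text
6.0 [0.44770787 0.27684158 0.21341586]
```

View pics/w2.png

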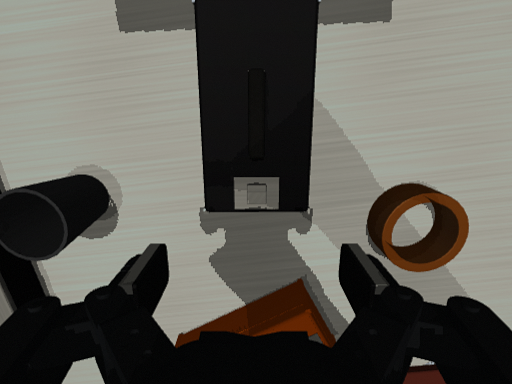

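The case is out and upright: keeper at (257,194), handle bar from (257,68) to (257,160), front corners at (206,211) and (309,211).

```bash
python3 -c "
from h import *
im=look('wrist')
k=ray(im,(257,194),.098);h=ray(im,(257,114),.112);a=ray(im,(206,211),.07);b=ray(im,(309,211),.07);r=ray(im,(195,0),.07);print(k,h,a,b,np.degrees(np.arctan2(*(a-b)[:2])));u=(k-h)[:2];print(np.linalg.norm(u),np.degrees(np.arctan2(-u[1],-u[0])))
h=k+.075*np.array([.993,-.118,0]);print(h)
go([h[0],h[1],.19]);go([h[0],h[1],.086])"
```

```text
[0.44359547 0.27484065 0.098     ] [0.51479083 0.26670354 0.112     ] [0.42341094 0.33069783 0.07      ] [0.41082273 0.22373595 0.07      ] 6.712193676523841
0.07165885078139145 -6.520196948589704
[0.51807047 0.26599065 0.098     ]
row [72.1  1.8 21.5] [0. 0. 0.] n 2.0
row [ 72.    2.  125.5] [0. 0. 0.] n 3.0
```

{"name": "jog_arm", "arguments": {"commands": [40,2,0,0,0,0,72,2,15,0,0,0,72,2,60,0,0,0,72,2,100,0,0,0,72,2,124,0,0,0,72,2,124,0,0,0]}}

```text
t: 6.65
tcp_pos: [0.5144, 0.2634, 0.0815]
tool_rot: [[0.993, -0.119, -0.007], [-0.119, -0.993, -0.006], [-0.006, 0.007, -1.0]]
ft_force: [-0.7, -0.5, 0.8]
gripper_width: 0.0852
grip_force: 0.0
```

{"name": "jog_arm", "arguments": {"commands": [0,0,0,0,0,0,0,0,0,0,0,0,0,0,0,0,0,0,0,0,0,0,0,0,0,0,0,0,0,0,0,0,0,0,0,0,0,0,0,0,0,0,0,0,0,0,0,0], "grip": 0}}

```text
t: 7.45
tcp_pos: [0.5177, 0.2664, 0.087]
tool_rot: [[0.993, -0.118, 0.001], [-0.118, -0.993, 0.001], [0.001, -0.002, -1.0]]
ft_force: [0.5, 5.6, 4.8]
gripper_width: 0.0129
grip_force: 61.3
```

{"name": "jog_arm", "arguments": {"commands": [0,0,-5,0,0,0,0,0,-25,0,0,0,0,0,-55,0,0,0,0,0,-85,0,0,0,0,0,-100,0,0,0,0,0,-105,0,0,0]}}

```text
t: 8.05
tcp_pos: [0.5175, 0.2649, 0.192]
tool_rot: [[0.993, -0.119, 0.0], [-0.119, -0.993, 0.0], [0.0, -0.0, -1.0]]
ft_force: [0.2, 0.4, -5.8]
gripper_width: 0.013
grip_force: 59.8
```

{"name": "jog_arm", "arguments": {"commands": [0,5,0,0,0,-1,1,20,0,0,0,-4,3,40,0,0,0,-9,5,62,0,0,0,-15,7,85,0,0,0,-21,9,110,0,0,0,-28,11,135,0,0,0,-35,13,160,0,0,0,-42,15,185,0,0,0,-49,17,210,0,0,0,-56,19,235,0,0,0,-63,21,260,0,0,0,-70,23,285,0,0,0,-77,25,310,0,0,0,-84,27,335,0,0,0,-90,28,355,0,0,0,-95,29,368,0,0,0,-99,29,375,0,0,0,-100.3,29,375,0,0,0,-100.3,29,375,0,0,0,-100.3]}}

```text
t: 10.05
tcp_pos: [0.5008, -0.1102, 0.1902]
tool_rot: [[-0.06, 0.998, -0.002], [0.998, 0.06, -0.0], [0.0, -0.002, -1.0]]
ft_force: [0.0, -0.1, -6.2]
gripper_width: 0.0129
grip_force: 59.7
```

```bash
python3 -c "
from h import *
a=look('wrist');b=look('side');c=look('top')
up=lambda p,c,f:cv2.resize(p[c[1]:c[3],c[0]:c[2],::-1],None,fx=f,fy=f,interpolation=cv2.INTER_CUBIC)
A=a['pixels'][:,:,::-1]
cv2.imwrite('pics/h1.png',np.hstack([cv2.resize(A,(400,300)),up(b['pixels'],(230,170,430,320),2)]))
cv2.imwrite('pics/h1.png',np.vstack([np.hstack([cv2.resize(A,(400,300)),up(b['pixels'],(230,170,430,320),2)]),np.pad(up(c['pixels'],(260,120,420,220),3),((0,0),(0,320),(0,0)))]))
s=robot.state();print(s['t'],s['tcp_pos'],s['tool_rot'].round(3),s['joints'],s['ft_force'],s['gripper_width'])"
```

```text
10.2 [ 0.50151117 -0.10973591  0.19085638] [[-0.062  0.998 -0.001]
 [ 0.998  0.062  0.   ]
 [ 0.    -0.001 -1.   ]] [-0.65394187  0.08447521  0.83539822  1.88043962 -0.0669087   1.2059425
  0.2653332 ] [ 0.85047753  0.90390375 -6.56747125] 0.012996249903644825
```

View pics/h1.png

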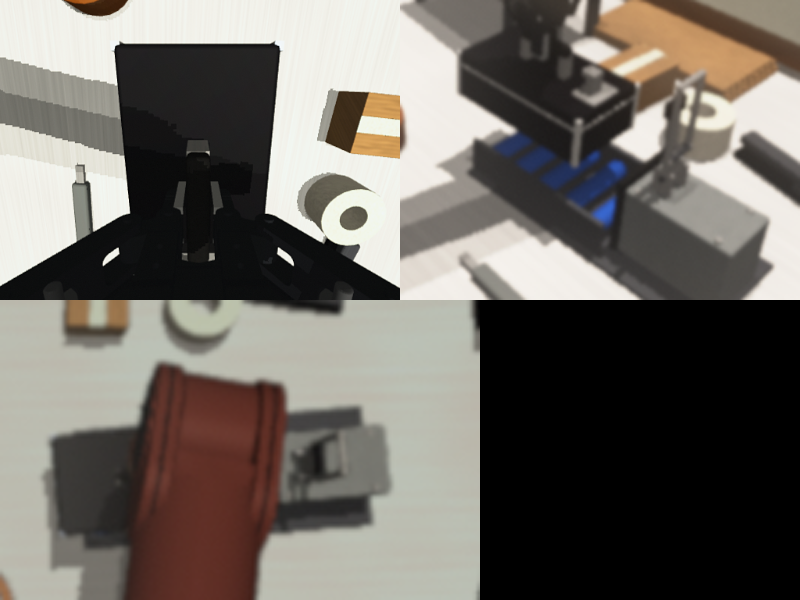

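```bash
python3 -c "
from h import *
a=look('wrist');b=look('side');c=look('top');s=robot.state();T=s['tcp_pos'];Rt=s['tool_rot']
cx=Rt[:,0];cy=-np.cross(cx,[0,0,-1.])
cy=np.cross([0,0,1.],cx)
o=T-[0,0,.087]
for sx in(-1,1):
  for sy in(-1,1):
    P=o+sx*.1*cx+sy*.055*cy+[0,0,.07];print(sx,sy,P.round(3),'wrist',proj(a,P).round(1),'side',proj(b,P).round(1),'top',proj(c,P).round(1))
for n,P in dict(e=o+.075*-cx+[0,0,.098]).items():print('keeper side',proj(b,P))
D=np.array([.509,-.262,0]);x=np.array([-.061,.998,0]);y=np.array([-.998,-.061,0])
for l in[(215,58,55),(215,-58,55),(215,71,55),(215,-71,55),(-140,50,100),(-140,-50,100),(-8,-50,100),(-8,50,100),(0,0,110)]:
  P=D+x*l[0]/1e3+y*l[1]/1e3+[0,0,l[2]/1e3];print(l,'side',proj(b,P).round(1),'top',proj(c,P).round(1))
p=cv2.imread('pics/side0.png')[205:335,255:425];cv2.imwrite('pics/s1.png',cv2.resize(p,None,fx=4.5,fy=4.5,interpolation=cv2.INTER_CUBIC))
"
```

```text
-1 -1 [ 0.563 -0.206  0.174] wrist [333.5 368. ] side [348.1 210.2] top [336.9 159.2]
-1 1 [ 0.453 -0.213  0.174] wrist [175.5 367.8] side [318.2 229.2] top [340.1 192.4]
1 -1 [ 0.55  -0.007  0.174] wrist [364.7  52.6] side [287.5 180.2] top [276.3 164.4]
1 1 [ 0.441 -0.014  0.174] wrist [145.3  52.6] side [257.8 194.7] top [279.3 197.7]
keeper side [326.13112125 204.89828307]
(215, 58, 55) side [266.3 238.6] top [288.2 199.1]
(215, -58, 55) side [296.  221.2] top [285.3 167. ]
(215, 71, 55) side [262.7 240.7] top [288.5 202.7]
(215, -71, 55) side [299.1 219.4] top [285.  163.4]
(-140, 50, 100) side [391.2 301.3] top [390.6 187.7]
(-140, -50, 100) side [416.5 277. ] top [387.7 159.2]
(-8, -50, 100) side [363.7 247.6] top [350.  162.4]
(-8, 50, 100) side [337.6 267.4] top [352.8 191. ]
(0, 0, 110) side [348.7 252.2] top [349.8 176.6]
```

View pics/s1.png

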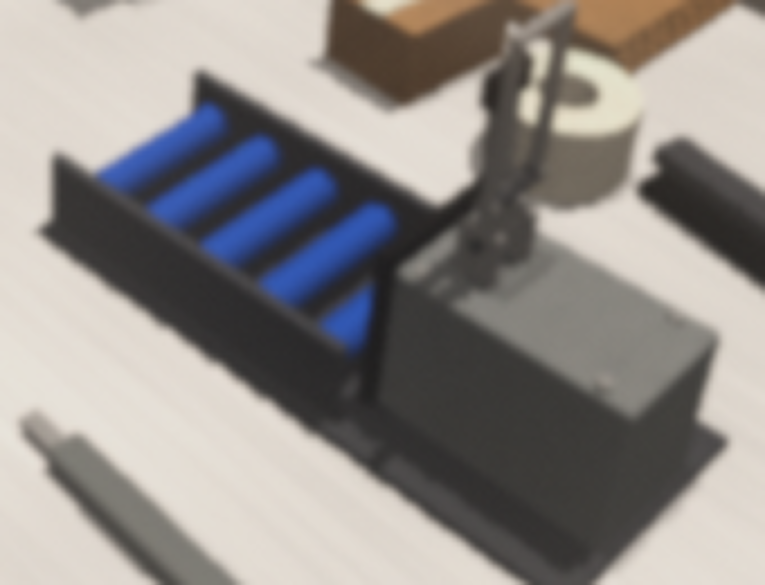

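Side crop: the rail's open-end corners are at about (267,239) and (299,221), and the block's back corners at (396,298) and (415,279). The lever and loop are both near upright. I'll shift the held case sideways so the wrist camera can see one rail directly.

{"name": "jog_arm", "arguments": {"commands": [10,25,0,0,0,0,20,60,0,0,0,0,30,85,0,0,0,0,30,90,0,0,0,0,30,90,0,0,0,0,30,90,0,0,0,0]}}

```text
t: 10.95
tcp_pos: [0.589, -0.0757, 0.1911]
tool_rot: [[-0.06, 0.998, -0.001], [0.998, 0.06, -0.001], [-0.0, -0.001, -1.0]]
ft_force: [-0.1, -0.8, -6.7]
gripper_width: 0.0131
grip_force: 59.8
```

```bash
python3 -c "
from h import *
a=look('wrist','w3');s=robot.state();print(s['t'],s['tcp_pos'],s['tool_rot'].round(3),s['ft_force'])
D=np.array([.5135,-.262,0]);x=np.array([-.061,.998,0]);y=np.array([-.998,-.061,0])
for l in[(215,58,55),(215,-58,55),(100,58,55),(215,71,0)]:
  P=D+x*l[0]/1e3+y*l[1]/1e3+[0,0,l[2]/1e3];print(l,'wrist',proj(a,P).round(1))"
```

```text
11.0 [ 0.58887159 -0.0757338   0.19126665] [[-0.06   0.998 -0.001]
 [ 0.998  0.06  -0.   ]
 [-0.    -0.001 -1.   ]] [-0.11516064  0.15230236 -7.23033675]
(215, 58, 55) wrist [103.5 151.4]
(215, -58, 55) wrist [224.2 151.4]
(100, 58, 55) wrist [119.3 258.7]
(215, 71, 0) wrist [116.  144.7]
```

View pics/w3.png

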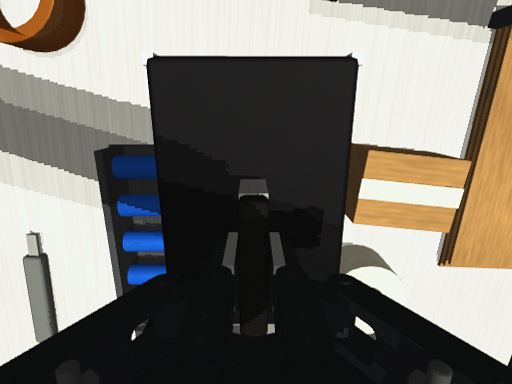

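Wrist view: the near rail runs from (95,150) to (120,297), with the blue rollers' left ends at (112,167) to (128,275). I'll read the edges numerically rather than spend a picture.

```bash
python3 -c "
from h import *
p=cv2.imread('pics/w3.png').astype(int)
for r in (155,187,205,225,241,258): print(r,' '.join(str(v) for v in p[r,92:140].sum(1)//3))
for c in (102,110,120,135): print('col',c,' '.join(str(v) for v in p[138:200,c].sum(1)//3))"
```

```text
155 116 110 61 29 32 33 34 32 32 31 26 22 24 22 22 23 22 22 23 23 22 23 22 22 25 26 25 25 25 25 27 25 27 33 34 32 32 33 33 31 32 31 33 32 31 32 31 32
187 222 220 221 225 224 228 223 110 24 31 33 33 32 31 29 23 21 22 23 22 22 22 22 22 23 22 21 23 22 22 23 22 22 22 22 23 23 31 32 30 30 30 31 31 31 33 32 32
205 215 222 223 220 222 222 224 225 225 215 112 64 70 70 70 54 28 26 21 27 26 29 30 28 36 73 104 100 100 101 100 101 99 101 99 82 46 47 48 49 47 49 48 51 52 52 51 51
225 237 238 237 241 241 240 241 240 242 241 240 241 242 141 59 67 68 68 68 68 58 25 29 29 29 30 28 29 29 30 30 29 29 28 30 29 29 30 29 23 20 24 33 32 37 35 36 36
241 239 238 237 239 239 242 241 240 240 240 242 241 239 240 244 245 65 77 81 81 83 83 75 33 29 29 30 30 27 29 64 124 118 118 118 118 118 117 118 119 118 118 119 120 119 119 119 119
258 242 241 239 238 239 240 240 242 241 241 240 242 242 240 240 240 242 242 180 75 78 80 82 85 85 68 24 28 30 30 29 30 30 29 29 30 30 29 30 30 29 29 29 24 21 23 32 32
col 102 110 110 110 111 110 111 110 111 111 114 86 40 23 22 22 22 22 26 28 28 26 29 30 30 31 31 31 31 31 32 32 31 32 33 33 33 32 31 33 32 32 34 33 34 33 33 32 33 33 33 32 33 33 33 32 31 31 30 30 27 25 24
col 110 113 113 114 113 113 116 74 32 28 25 26 24 22 21 23 22 23 23 22 23 20 21 23 22 22 21 21 21 21 20 22 21 21 23 21 22 22 23 22 22 22 22 22 22 24 23 21 22 22 23 22 21 21 24 22 22 22 22 20 21 22 22
col 120 113 115 113 114 114 119 71 19 22 21 22 22 22 22 23 22 22 25 38 43 46 46 47 49 48 51 50 50 51 50 50 49 48 48 47 46 45 44 42 39 30 22 22 23 22 21 23 22 22 22 23 22 23 24 22 22 23 30 41 45 46 46
col 135 151 154 127 110 113 116 69 26 31 33 33 33 32 34 33 33 32 32 39 43 44 46 47 48 48 50 50 51 52 52 52 48 48 47 47 45 45 43 41 38 34 32 31 30 31 30 30 29 31 31 32 32 31 30 29 30 34 39 43 44 46 46
```

```bash
python3 -c "
from h import *
a=robot.get_image('wrist')
I=[ray(a,(u,v),.055)[:2] for v,u in((155,102.5),(187,107),(225,112.7),(241,115),(258,117.7))]
O=[ray(a,(u,v),.055)[:2] for v,u in((155,94.2),(187,99.2),(225,105.2),(241,108),(258,110.4))]
I=np.array(I);O=np.array(O);m=np.polyfit(I[:,1],I[:,0],1);mo=np.polyfit(O[:,1],O[:,0],1);print(m,mo,I.round(4).tolist(),'yaw',90-np.degrees(np.arctan(m[0])),90-np.degrees(np.arctan(mo[0])))
print('open end rail top', ray(a,(100,149),.055))
for yy in (-.05,-.1,-.162):
  print(yy,'centre x',np.polyval(m,yy)+.058/np.cos(np.arctan(m[0])))
# case in hand
print('case back corners',*[ray(a,p,.174) .round(4) for p in((149,57),(357,57))])
s=robot.state();print(s['tcp_pos'],s['tool_rot'][:,0])"
```

```text
[-0.06034911  0.43771913] [-0.06325086  0.42961633] [[0.4411, -0.0545], [0.4428, -0.0864], [0.4454, -0.127], [0.4464, -0.1451], [0.4478, -0.165]] yaw 93.45356078773149 93.61918633833537
open end rail top [ 0.43921659 -0.04881824  0.055     ]
-0.05 centre x 0.4988421128049554
-0.1 centre x 0.5018595683603774
-0.162 centre x 0.5056012132491006
case back corners [0.5297 0.0187 0.174 ] [0.6347 0.025  0.174 ]
[ 0.58892782 -0.07566497  0.19145239] [-5.98972706e-02  9.98204478e-01  3.71446344e-04]
```

```bash
python3 -c "
from h import *
go([.5053,-.148,.191],down(3.5));go([.5053,-.148,.15],down(3.5))"
```

```text
row [-67.2 -87.8   0.4] [-0.  -0.  -0.1] n 3.0
row [-67.2 -87.8  41.4] [-0.  -0.  -0.1] n 3.0
```

{"name": "jog_arm", "arguments": {"commands": [-10,-20,0,0,0,0,-30,-45,0,0,0,0,-50,-70,0,0,0,0,-63,-84,0,0,0,0,-67,-88,0,0,0,0,-67,-88,15,0,0,0,-67,-88,30,0,0,0,-67,-88,40,0,0,0,-67,-88,42,0,0,0,-67,-88,42,0,0,0,-67,-88,42,0,0,0]}}

```text
t: 12.15
tcp_pos: [0.5064, -0.1473, 0.1497]
tool_rot: [[-0.061, 0.998, 0.0], [0.998, 0.061, -0.0], [-0.0, 0.0, -1.0]]
ft_force: [0.5, 0.0, -5.8]
gripper_width: 0.0127
grip_force: 59.8
```

{"name": "jog_arm", "arguments": {"commands": [0,0,4,0,0,0,0,0,8,0,0,0,0,0,12,0,0,0,0,0,15,0,0,0,0,0,15,0,0,0,0,0,15,0,0,0]}}

```text
t: 12.75
tcp_pos: [0.506, -0.1473, 0.1343]
tool_rot: [[-0.061, 0.998, -0.0], [0.998, 0.061, -0.0], [-0.0, -0.0, -1.0]]
ft_force: [-0.0, -0.9, -6.0]
gripper_width: 0.0129
grip_force: 59.8
```

{"name": "jog_arm", "arguments": {"commands": [0,0,3,0,0,0,0,0,5,0,0,0,0,0,6,0,0,0,0,0,7,0,0,0,0,0,7,0,0,0,0,0,7,0,0,0]}}

```text
t: 13.35
tcp_pos: [0.506, -0.1473, 0.1274]
tool_rot: [[-0.061, 0.998, 0.0], [0.998, 0.061, -0.0], [-0.0, 0.0, -1.0]]
ft_force: [-0.0, -0.4, -6.8]
gripper_width: 0.0127
grip_force: 59.8
```

{"name": "jog_arm", "arguments": {"commands": [-3,0,0,0,0,0,-6,0,0,0,0,0,-8,0,0,0,0,0,-10,0,0,0,0,0,-12,0,0,0,0,0,-13,0,0,0,0,0,-13,0,0,0,0,0,-13,0,0,0,0,0]}}

```text
t: 14.15
tcp_pos: [0.5067, -0.1602, 0.1273]
tool_rot: [[-0.061, 0.998, -0.0], [0.998, 0.061, -0.0], [-0.0, -0.0, -1.0]]
ft_force: [0.1, -0.0, -5.9]
gripper_width: 0.0127
grip_force: 59.8
```

Still fully hanging; continue down, and then in.

{"name": "jog_arm", "arguments": {"commands": [0,0,1,0,0,0,0,0,2,0,0,0,0,0,3,0,0,0,0,0,3,0,0,0,0,0,3,0,0,0]}}

```text
t: 14.65
tcp_pos: [0.5066, -0.1602, 0.1268]
tool_rot: [[-0.061, 0.998, -0.0], [0.998, 0.061, 0.002], [0.002, -0.0, -1.0]]
ft_force: [-17.0, 6.3, 30.6]
gripper_width: 0.0129
grip_force: 65.0
```

{"name": "jog_arm", "arguments": {"commands": [-1,0,0,0,0,0,-2,0,0,0,0,0,-3,0,0,0,0,0,-4,0,0,0,0,0,-5,0,0,0,0,0,-5,0,0,0,0,0]}}

```text
t: 15.25
tcp_pos: [0.5066, -0.1602, 0.1267]
tool_rot: [[-0.064, 0.998, -0.003], [0.998, 0.064, 0.009], [0.01, -0.002, -1.0]]
ft_force: [-23.2, 24.4, 43.7]
gripper_width: 0.0129
grip_force: 66.7
```

{"name": "jog_arm", "arguments": {"commands": [0,0,-1,0,0,0,0,0,-2,0,0,0,0,0,-2.5,0,0,0,0,0,-2.5,0,0,0]}}

```text
t: 15.65
tcp_pos: [0.5066, -0.1602, 0.1269]
tool_rot: [[-0.064, 0.998, -0.003], [0.998, 0.064, 0.007], [0.007, -0.002, -1.0]]
ft_force: [-10.0, 18.2, 9.9]
gripper_width: 0.0127
grip_force: 62.0
```

{"name": "jog_arm", "arguments": {"commands": [0,0,0,0,0,0,0,0,0,0,0,0,0,0,0,0,0,0,0,0,-20,0,0,0,0,0,-60,0,0,0,0,0,-110,0,0,0,0,0,-160,0,0,0,-30,0,-193,0,0,0,-75,0,-193,0,0,0,-110,0,-193,0,0,0,-120,0,-193,0,0,0,-120,0,-193,0,0,0,-120,0,-193,0,0,0], "grip": 1}}

```text
t: 16.95
tcp_pos: [0.5145, -0.2842, 0.3196]
tool_rot: [[-0.061, 0.998, -0.0], [0.998, 0.061, 0.0], [0.0, -0.0, -1.0]]
ft_force: [1.4, 0.7, 0.1]
gripper_width: 0.0854
grip_force: 0.0
```

```bash
cat >> h.py <<'E'
O=np.array([.5066,-.1602,0])-.1*np.array([-.0605,.998,0]);X=np.array([-.0605,.998,0]);Y=np.array([-.998,-.0605,0])
def dk(x,y,z): return O+X*x/1e3+Y*y/1e3+np.array([0,0,z/1e3])
def todk(P): d=np.asarray(P)-O;return np.array([d@X,d@Y,P[2]])*1e3
E
python3 -c "
from h import *
a=look('wrist');b=look('side');s=robot.state();print(s['t'],todk(s['tcp_pos']),s['tool_rot'].round(3))
B=cv2.resize(b['pixels'][190:310,300:430,::-1],(433,400),interpolation=cv2.INTER_CUBIC)
A=a['pixels'][180:384,150:362,::-1];A=cv2.resize(A,(367,353),interpolation=cv2.INTER_CUBIC)
cv2.imwrite('pics/l1.png',np.hstack([np.pad(A,((0,47),(0,0),(0,0))),B]))
for n,p in dict(bar_up=(-43,0,247),hinge=(-43,0,150),leverTipUp=(-38,0,208),pivot=(-38,0,122),keeper=(25,0,138),kR=(37,9,138),caseL=(0,55,110),caseR=(0,-55,110)).items():
  P=dk(*p);w=proj(a,P);q=proj(b,P);print(n,'wrist',((w-[150,180])*1.731).round(0),'side',((q-[300,190])*3.33+[367,0]).round(0))"
```

```text
17.05 [-23.44919935  -0.81885172 319.72613111] [[-0.063  0.998  0.   ]
 [ 0.998  0.063  0.001]
 [ 0.001  0.    -1.   ]]
bar_up wrist [179.  83.] side [615.  65.]
hinge wrist [179.  24.] side [592. 188.]
leverTipUp wrist [179.  46.] side [598. 113.]
pivot wrist [179.   6.] side [580. 217.]
keeper wrist [179. -84.] side [505. 155.]
kR wrist [ 165. -104.] side [483. 152.]
caseL wrist [101. -51.] side [481. 240.]
caseR wrist [258. -51.] side [577. 169.]
```

View pics/l1.png

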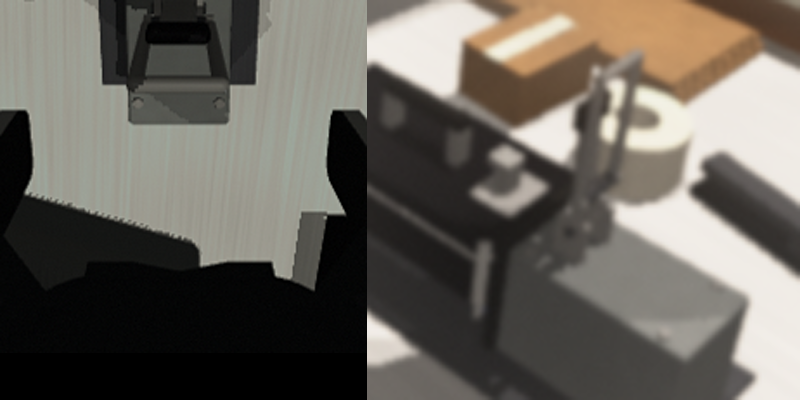

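```bash
python3 -c "
from h import *
a=look('wrist')
for p in [(-43,24,247),(-43,-24,247),(-140,38,100),(-140,-38,100),(-8,38,100),(-8,-38,100),(-20,17,200),(-38,17,200)]:
  print(p,((proj(a,dk(*p))-[150,180])*1.731).round(0),a['mtx'][0,0])
p=a['pixels'].astype(int).sum(2)//3
for c in (248,255,262):print(c,list(p[100:255:2,c]))
for r in (220,228,236):print(r,list(p[r,215:300:2]))
"
```

```text
(-43, 24, 247) [127.  84.] 290.4097194211726
(-43, -24, 247) [230.  84.] 290.4097194211726
(-140, 38, 100) [131. 124.] 290.4097194211726
(-140, -38, 100) [226. 124.] 290.4097194211726
(-8, 38, 100) [126. -40.] 290.4097194211726
(-8, -38, 100) [231. -40.] 290.4097194211726
(-20, 17, 200) [147.  11.] 290.4097194211726
(-38, 17, 200) [148.  42.] 290.4097194211726
248 [np.int64(16), np.int64(16), np.int64(17), np.int64(16), np.int64(16), np.int64(18), np.int64(19), np.int64(17), np.int64(17), np.int64(12), np.int64(72), np.int64(100), np.int64(117), np.int64(114), np.int64(112), np.int64(119), np.int64(118), np.int64(118), np.int64(119), np.int64(90), np.int64(117), np.int64(115), np.int64(114), np.int64(117), np.int64(73), np.int64(2), np.int64(1), np.int64(4), np.int64(3), np.int64(3), np.int64(33), np.int64(32), np.int64(31), np.int64(33), np.int64(32), np.int64(65), np.int64(52), np.int64(32), np.int64(31), np.int64(31), np.int64(30), np.int64(27), np.int64(28), np.int64(28), np.int64(28), np.int64(28), np.int64(30), np.int64(3), np.int64(0), np.int64(2), np.int64(3), np.int64(5), np
[... 3701 characters left out ...]
64(37), np.int64(37), np.int64(36), np.int64(35), np.int64(134), np.int64(150)]
236 [np.int64(156), np.int64(152), np.int64(153), np.int64(158), np.int64(109), np.int64(87), np.int64(88), np.int64(89), np.int64(90), np.int64(87), np.int64(86), np.int64(78), np.int64(68), np.int64(70), np.int64(70), np.int64(71), np.int64(72), np.int64(71), np.int64(72), np.int64(71), np.int64(71), np.int64(71), np.int64(71), np.int64(71), np.int64(72), np.int64(72), np.int64(73), np.int64(72), np.int64(72), np.int64(73), np.int64(74), np.int64(73), np.int64(73), np.int64(71), np.int64(154), np.int64(153), np.int64(154), np.int64(150), np.int64(154), np.int64(153), np.int64(153), np.int64(155), np.int64(150)]
```

Wrist and side agree: bar at dock (-43,0,247) mm, lever tip near (-33,0,208), both upright. The case is seated with its keeper at the predicted spot. Next I close the fingers and go behind the bar.

{"name": "jog_arm", "arguments": {"commands": [-30,0,0,0,0,0,-60,0,0,0,0,0,-65,0,0,0,0,0,-65,0,0,0,0,0,-65,0,30,0,0,0,-65,0,60,0,0,0,-65,0,82,0,0,0,-65,0,82,0,0,0,-65,0,82,0,0,0], "grip": 0}}

```text
t: 18.0
tcp_pos: [0.519, -0.3485, 0.2386]
tool_rot: [[-0.063, 0.998, 0.0], [0.998, 0.063, 0.001], [0.001, 0.0, -1.0]]
ft_force: [-0.0, 0.5, -0.3]
gripper_width: 0.0002
grip_force: 0.0
```

{"name": "jog_arm", "arguments": {"commands": [12,0,0,0,0,0,24,0,0,0,0,0,32,0,1,0,0,0,40,0,2,0,0,0,48,0,4,0,0,0,56,0,6,0,0,0,64,0,9,0,0,0,72,0,12,0,0,0,80,0,15,0,0,0,88,0,16,0,0,0,96,0,16,0,0,0,102,0,16,0,0,0,102,0,16,0,0,0]}}

```text
t: 19.3
tcp_pos: [0.5124, -0.247, 0.2219]
tool_rot: [[-0.062, 0.998, 0.0], [0.998, 0.062, 0.001], [0.001, 0.0, -1.0]]
ft_force: [-0.0, 0.5, -0.1]
gripper_width: -0.0002
grip_force: 0.0
```

```bash
cat > d.py <<'E'
from h import *
a=look('wrist');b=look('side');s=robot.state();print(s['t'],todk(s['tcp_pos']),s['ft_force'].round(1))
p=b['pixels'].astype(int).sum(2)//3
q0=cv2.imread('pics/side0.png').astype(int).sum(2)//3
# coarse difference map vs first side image around latch
d=abs(p-q0)[195:265,330:400];print('changed px: up-loop zone',(d[:25]>25).sum(),d.shape)
for n,P in dict(bar_up=(-43,0,247),bar_down=(48,0,114),leverUp=(-36,0,200)).items():
  u,v=proj(b,dk(*P)).round().astype(int);print(n,(u,v),'now',p[v-2:v+3,u-2:u+3].mean().round(0),'start',q0[v-2:v+3,u-2:u+3].mean().round(0))
E
python3 d.py
```

```text
19.4 [ 11.95315627  -0.3016995  222.02932096] [-0.2  0.1 -0.8]
changed px: up-loop zone 466 (70, 70)
bar_up (np.int64(374), np.int64(210)) now 106.0 start 125.0
bar_down (np.int64(333), np.int64(240)) now 36.0 start 124.0
leverUp (np.int64(368), np.int64(227)) now 88.0 start 88.0
```

{"name": "jog_arm", "arguments": {"commands": [0,0,-40,0,0,0,0,0,-80,0,0,0,0,0,-85,0,0,0,0,0,-85,0,0,0]}}

```text
t: 19.8
tcp_pos: [0.5126, -0.2489, 0.3079]
tool_rot: [[-0.06, 0.998, 0.002], [0.998, 0.06, -0.001], [-0.001, 0.002, -1.0]]
ft_force: [-0.4, -0.2, -0.3]
gripper_width: 0.0004
grip_force: 0.0
```

```bash
python3 -c "
from h import *
a=look('wrist');b=look('side');s=robot.state();print(s['t'],todk(s['tcp_pos']))
cv2.imwrite('pics/side_b.png',b['pixels'][:,:,::-1])
B=cv2.resize(b['pixels'][190:310,300:430,::-1],(433,400),interpolation=cv2.INTER_CUBIC)
A=a['pixels'][80:384,150:362,::-1];A=cv2.resize(A,(367,526),interpolation=cv2.INTER_CUBIC)
cv2.imwrite('pics/l2.png',np.hstack([A,np.pad(B,((0,126),(0,0),(0,0)))]))
for n,p in dict(bar_dn=(48,0,114),bar_onlip=(50,0,142),barL=(48,24,114),hinge=(-43,0,150),leverTipUp=(-38,0,208),keeper=(25,0,138),kR=(37,9,138)).items():
  P=dk(*p);w=proj(a,P);q=proj(b,P);print(n,'wrist',((w-[150,80])*1.731).round(0),'side',((q-[300,190])*3.33+[367,0]).round(0))"
```

```text
19.9 [1.19626203e+01 1.35233677e-01 3.05888445e+02]
bar_dn wrist [178. 106.] side [475. 167.]
bar_onlip wrist [178. 108.] side [477. 134.]
barL wrist [142. 106.] side [454. 181.]
hinge wrist [178. 255.] side [592. 188.]
leverTipUp wrist [178. 288.] side [598. 113.]
keeper wrist [178. 147.] side [505. 155.]
kR wrist [164. 128.] side [483. 152.]
```

View pics/l2.png

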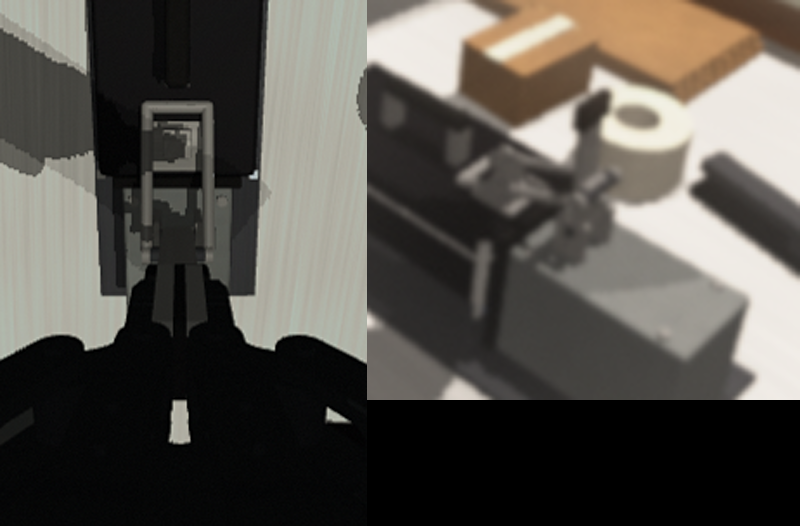

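The loop lies down around the keeper: in the wrist view its bar is at (178,107), behind the post at (178,147). The lever is still upright in the side view, its grip at (593,108). Next I push the lever over from the case side.

{"name": "jog_arm", "arguments": {"commands": [0,0,40,0,0,0,0,0,85,0,0,0,0,0,112,0,0,0,0,0,115,0,0,0,-10,0,115,0,0,0,-20,0,115,0,0,0,-28,0,115,0,0,0,-34,0,116,0,0,0,-34,0,116,0,0,0]}}

```text
t: 20.8
tcp_pos: [0.5142, -0.2835, 0.1914]
tool_rot: [[-0.059, 0.998, 0.001], [0.998, 0.059, -0.001], [-0.001, 0.001, -1.0]]
ft_force: [-0.5, 0.9, 0.5]
gripper_width: -0.0003
grip_force: 0.0
```

{"name": "jog_arm", "arguments": {"commands": [-7,0,0,0,0,0,-14,0,1,0,0,0,-21,0,1,0,0,0,-28,0,2,0,0,0,-35,0,5,0,0,0,-42,0,8,0,0,0,-48,0,11,0,0,0,-54,0,15,0,0,0,-60,0,19,0,0,0,-66,0,24,0,0,0]}}

```text
t: 21.8
tcp_pos: [0.5184, -0.348, 0.1664]
tool_rot: [[-0.061, 0.998, -0.0], [0.998, 0.061, 0.001], [0.001, -0.0, -1.0]]
ft_force: [0.1, 2.8, 1.5]
gripper_width: 0.0002
grip_force: 1.6
```

{"name": "jog_arm", "arguments": {"commands": [-5,0,5,0,0,0,-9,0,10,0,0,0,-13,0,16,0,0,0,-16,0,22,0,0,0,-18,0,28,0,0,0,-20,0,34,0,0,0,-22,0,39,0,0,0,-22,0,42,0,0,0,-22,0,42,0,0,0]}}

```text
t: 22.7
tcp_pos: [0.52, -0.3697, 0.1283]
tool_rot: [[-0.061, 0.998, 0.002], [0.998, 0.061, 0.002], [0.002, 0.002, -1.0]]
ft_force: [-11.2, 13.4, 34.2]
gripper_width: -0.0002
grip_force: 17.1
```

```bash
python3 -c "
from h import *
s=robot.state();print(s['t'],todk(s['tcp_pos']),s['ft_force'].round(1))"
```

```text
22.7 [-109.95449309   -0.66820889  128.29431823] [-11.2  13.4  34.2]
```

{"name": "jog_arm", "arguments": {"commands": [0,0,-4,0,0,0,5,0,-25,0,0,0,5,0,-65,0,0,0,5,0,-110,0,0,0,5,0,-150,0,0,0,5,0,-155,0,0,0,5,0,-155,0,0,0]}}

```text
t: 23.4
tcp_pos: [0.5197, -0.3654, 0.2809]
tool_rot: [[-0.061, 0.998, 0.002], [0.998, 0.061, -0.001], [-0.001, 0.002, -1.0]]
ft_force: [-0.7, -0.3, -1.1]
gripper_width: -0.0003
grip_force: 0.0
```

```bash
python3 -c "
from h import *
a=look('wrist');b=look('side');s=robot.state();print(s['t'],todk(s['tcp_pos']),s['ft_force'].round(1))
cv2.imwrite('pics/w_end.png',a['pixels'][:,:,::-1]);cv2.imwrite('pics/s_end.png',b['pixels'][:,:,::-1])
W=a['pixels'].astype(int).sum(2)//3
for n,p in dict(tipclosed=(-124,0,126),gripclosed=(-114,0,126),tip02=(-38-84,0,122+17+4),bar_latched=(36,0,120),keeper=(25,0,138),hinge=(-66,0,117),caseEdge=(0,0,110)).items():
  print(n,proj(a,dk(*p)).round(1),proj(b,dk(*p)).round(1))
for c in (248,254,260):print(c,' '.join(map(str,W[0:250:2,c])))
S=b['pixels'].astype(int).sum(2)//3
u,v=proj(b,dk(-114,0,126)).round().astype(int);print(S[v-12:v+13:2,u-16:u+17:2])
"
```

```text
23.5 [-1.04639088e+02 -8.09739999e-02  2.78534179e+02] [-0.2  0.1 -0.1]
tipclosed [253.  197.2] [399.7 274.1]
gripclosed [253.  188.2] [395.3 271.6]
tip02 [253.  200.2] [400.4 267.5]
bar_latched [253.   31.9] [336.9 240.4]
keeper [253.   40.6] [341.5 236.5]
hinge [253.  141.7] [374.5 263.2]
caseEdge [253.   74.5] [349.  251.1]
248 27 23 11 13 18 19 20 19 19 20 20 20 20 21 121 120 123 109 121 125 126 129 130 129 125 29 28 34 121 124 127 128 126 126 132 88 17 8 10 14 14 14 6 63 98 99 97 97 98 98 99 99 100 99 65 74 100 114 118 124 123 124 123 123 123 123 124 110 97 96 98 98 99 97 98 98 98 98 97 100 36 41 42 43 43 42 42 43 42 43 41 40 97 97 98 70 7 13 12 11 9 9 11 2 120 138 138 136 137 136 136 136 136 135 133 160 111 32 33 33 34 34 34 35 34
254 27 23 13 14 20 19 19 20 20 22 19 20 20 16 121 121 123 109 126 126 128 126 129 131 131 30 27 34 98 126 127 127 127 127 133 86 18 9 10 15 14 14 5 54 100 98 97 97 97 98 99 98 99 101 47 74 98 122 118 128 128 127 128 126 126 127 125 124 125 124 126 108 98 99 99 98 97 97 97 64 39 41 41 41 40 41 40 41 40 40 41 40 80 95 95 67 6 14 11 11 9 9 9 3 119 136 13
[... 711 characters left out ...]
 77  75  75  79 101 150 203 229 232 232 232 233 233 233 232]
 [ 94  99  83  78  76  76  76  83 131 191 209 181 195 224 232 233 233]
 [ 91 115 109  95  82  77  84 116 141 140 111  66  77 138 206 229 233]
 [ 66  86  98 112 107  90 101 138 134  86  48  43  45  52  99 187 230]
 [ 62  64  67  78 106 113 107  98  77  47  43  43  45  44  56 169 229]
 [ 63  63  63  64  71  93 115  79  43  41  42  43  44  47  82 156 206]
 [ 62  63  63  63  64  68  77  69  49  41  41  43  49  80 118 130 142]
 [ 62  63  62  63  64  64  66  66  66  52  42  44  82 119 127 127 125]
 [ 62  63  64  65  72  66  65  64  66  64  60  59  85 119 129 127 113]
 [ 63  63  67  84 109  80  64  64  65  66  65  68  87 121 128 111  87]]
```

```bash
python3 -c "
from h import *
a=look('wrist')
W=a['pixels'].astype(int).sum(2)//3
for y in (12.5,20,-20,-12.5):
  u=int(round(proj(a,dk(30,y,120))[0]));print(y,u,list(map(int,W[10:60,u])))
for P in ((39,20,120),(31,20,120),(39,20,146),(39,12.5,114),(37,9,138),(39,20,114)):print(P,proj(a,dk(*P)).round(1))
T=look('top');t0=cv2.imread('pics/top0.png')[:,:,::-1].astype(int);d=abs(T['pixels'].astype(int)-t0).sum(2)
for n,(u,v) in dict(tape=(250,222),carton=(292,115),stapler=(358,117),label=(327,121),knife=(342,230),pot=(135,202),orange=(190,268)).items():print(n,(d[v-14:v+15,u-18:u+19]>60).mean().round(3))
print(robot.state()['t'])"
```

```text
12.5 241 [18, 19, 17, 18, 20, 19, 19, 18, 20, 18, 19, 19, 18, 19, 19, 19, 18, 17, 18, 18, 17, 16, 18, 42, 40, 48, 64, 61, 49, 43, 38, 30, 35, 42, 66, 74, 73, 71, 73, 70, 69, 70, 69, 68, 74, 75, 109, 127, 126, 124]
20 233 [19, 20, 20, 18, 19, 19, 19, 19, 19, 19, 17, 19, 20, 19, 20, 20, 19, 19, 19, 18, 19, 18, 18, 70, 97, 104, 118, 115, 105, 105, 106, 107, 107, 107, 107, 107, 109, 108, 109, 109, 110, 110, 111, 111, 111, 112, 112, 111, 113, 114]
-20 276 [20, 19, 21, 18, 19, 20, 20, 20, 20, 21, 20, 21, 20, 20, 19, 21, 21, 19, 20, 20, 20, 20, 17, 63, 85, 97, 104, 102, 102, 102, 102, 102, 101, 102, 102, 102, 102, 100, 102, 100, 100, 101, 100, 101, 100, 100, 101, 100, 99, 99]
-12.5 268 [19, 20, 19, 20, 20, 21, 20, 19, 18, 19, 20, 20, 20, 21, 20, 21, 20, 21, 20, 19, 20, 19, 17, 70, 96, 103, 119, 118, 100, 86, 74, 53, 68, 118, 133, 133, 131, 129, 126, 122, 119, 120, 121, 121, 119, 118, 120, 122, 124, 121]
(39, 20, 120) [232.7  29.3]
(31, 20, 120) [232.9  38.9]
(39, 20, 146) [230.6  21.2]
(39, 12.5, 114) [241.1  31. ]
(37, 9, 138) [243.9  26.4]
(39, 20, 114) [233.1  31. ]
tape 0.0
carton 0.0
stapler 0.0
label 0.0
knife 0.73
pot 0.0
orange 0.427
23.6
```

```bash
python3 -c "
import cv2,numpy as np
a=cv2.imread('pics/side0.png').astype(int);b=cv2.imread('pics/s_end.png').astype(int);d=abs(a-b).sum(2)>60
for n,(u0,v0,u1,v1) in dict(knife=(255,293,315,347),orange=(132,195,172,245),tape=(195,215,236,252),pot=(162,148,184,184),label=(372,212,400,248)).items():print(n,d[v0:v1,u0:u1].mean().round(3))
from h import *
s=robot.state();print(s['t'],s['ft_force'].round(1));robot.hand_in()"
```

```text
knife 0.565
orange 0.357
tape 0.15
pot 0.173
label 0.41
23.6 [ 0.3  0.  -0.1]
the job is handed in; nothing more can be done
```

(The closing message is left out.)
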